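Click the cookie tin's snap lid shut around its rim

ROBOT

A 7-joint arm with a two-finger parallel gripper is mounted at the origin on the work surface. World frame = base frame: x ahead of the robot, y to its left, z up, the work surface at z = 0. Lengths are in m, angles in degrees, forces in N, time in s.
With the tool pointing down it reaches from about 0.35 to 0.775 m from the base axis. Payload 3.1 kg.
Tool frame: the origin (TCP) lies on the centre line of the jaws, within the pads' length; the fingertips stand 17 mm ahead of it and the grasp point (between the pads) lies 2 mm behind it (robot.tip_reach is the distance from the TCP to the fingertips, in m); z points along the fingers, y is the direction in which the jaws open and shut (so a half turn about z gives the same grasp; the last joint's range is limited). The gripper opens to 85 mm and grips with 20 to 120 N. Pads are 22 mm wide; open, the fingers measure 114 mm over their backs; the gripper's body (76 mm by 85 mm) begins 54 mm behind the grasp point. The pads swing forward as they close: fully open they stand 13 mm farther back than shut.
Start: joints at [63.558, 17.813, 0.802, 86.603, -0.252, 75.585, -1.558], TCP at [0.224, -0.502, 0.248] pointing down, gripper open.
Joint ranges: [-154.91, 154.91], [-16.99, 109.72], [-72.82, 74.43], [7.12, 147.25], [-82.49, 262.49], [11.32, 116.49], [-174.64, 174.64]. Speed limits (degrees/s): [159.86, 159.86, 180, 180, 180, 180, 180].

INTERFACE

Orientations are given as [roll, pitch, yaw] about the fixed x, y, z axes, in that order (R = Rz(yaw) Ry(pitch) Rx(roll)).
In Python, from station import robot, fingers, vision, workorder, recognise gives the robot as it stands. Calls block until the motion is done:
- robot.move_to(position, orientation): joint-space move of the TCP to a pose.
- robot.line_to(position, orientation=None, velocity=0.15, f_stop=None): straight line of the TCP; orientation=None keeps the orientation; velocity is the mean speed in m/s. With f_stop (N) it stops when the force on the tool has changed by that much, and returns True; else False.
- robot.move_j(angles): joint-space move.
- fingers.gripper_to(opening, force=None): opening from 0.0 (shut) to 1.0 (fully open); force is the grip in N (None keeps the last); returns when the fingers have stopped.
- robot.pause(seconds).
- robot.inverse_kinematics(position, orientation): joint angles nearest the present ones, or None.
- vision.grab_frame(name): name is "scene" or "top"; returns the picture (384x512x3 uint8, red, green, blue); there is no depth.
- vision.calibration(name): a dict with "mtx" (3x3 intrinsics, pixels), "extrinsics" (4x4, takes a point from world to camera coordinates). Camera axes: x right, y up, looking along -z (the intrinsics and any distortion apply to the point x, -y, -z); pixel columns grow to the right and rows downward; lengths in m; the calibration is good to about 2 mm. A picture is of the moment at which its call begins. calibration takes no time and is no camera call.
A pose or a line that the arm cannot do raises robot.PlanningError and nothing moves.
- workorder.close_job(): hands the job in, once; it reports no verdict.
Trained networks look in the newest picture that a camera, given by its name, has taken for a name from the list of things; names that differ only in an ending like _2 or _b are one class to them, and where a whole thing is asked for, a point or a joint stands for the part that bears it (a point fixed in the world has none). Each returns a list of dicts, best first, with "p" (0 to 1); they miss things now and then, are a little off and sometimes report something else, mostly with a low value. They report only what shows in the picture. A call takes as long as a camera call. They do not tell look-alikes from the thing itself.
- recognise(label, camera): "rect" ([centre column, centre row, width, height] in pixels, round what is visible of it).
Readings, each from a call of its own:
- robot.current_time_s(): time.
- robot.current_joint_positions(): joint angles.
- robot.current_dq(): joint speeds.
- robot.current_joint_torque(): joint torques, N m.
- robot.current_tool_pos(): TCP position.
- robot.current_eef_rot(): TCP orientation.
- robot.current_contact_force(): force on the tool from outside, world axes, zero at the start.
- robot.current_torque(): the same for the moment, N m.
- robot.current_finger_gap(): opening from 0.0 (shut) to 1.0 (fully open).
Only numpy, scipy, OpenCV 4.12 (cv2) and the standard library are available. Lean on these libraries where they do the work, as an engineer would, in place of code of your own. Each camera call takes 0.05 s, during which the arm holds its last target. There are 200 camera calls.

TASK

Close the blue tin's snap lid by pressing down its four rim sections one after another, starting at the one with the red dot and going round clockwise as seen from above, until every section has clicked shut. Only press from above: leave the tin standing where it is without lifting, tipping or shoving it along, and do not disturb the dreidel, lighter, plate or menorah.

Things in the scene. Friction and masses are not known exactly. Their poses are not given: they have to be found in the camera images.
- tin: loose round blue tin, about 1 kg, white snap lid, 170 mm across; origin at the centre of its underside, z up. Fixed lid centre: white disc 112 mm across, top at 85 mm, with a blue knob (24 mm across, top at 103 mm). Around it four white arc sections (82 degrees, radius 58 to 84 mm each): top face at 96 mm when open, 88 mm when shut. Yellow band shows below open ones
- section1 (a joint): lid rim section, the section marked with the RED dot, at the tin's own -x side; 0 = open, 0.008 m = clicked shut, grows downward. Over-centre snap: resists with about 5 N at first, then less; past about 60% of its travel it snaps shut by itself, released before 40% it springs open. Slides straight down as one piece wherever it is pressed
- section2 (a joint): lid rim section, next clockwise (seen from above) after the red one, grey dot, at the tin's +y side; 0 = open, 0.008 m = clicked shut, grows downward. Over-centre snap: resists with about 5 N at first, then less; past about 60% of its travel it snaps shut by itself, released before 40% it springs open. Slides straight down as one piece wherever it is pressed
- section3 (a joint): lid rim section, opposite the red one, grey dot, at the tin's +x side; 0 = open, 0.008 m = clicked shut, grows downward. Over-centre snap: resists with about 5 N at first, then less; past about 60% of its travel it snaps shut by itself, released before 40% it springs open. Slides straight down as one piece wherever it is pressed
- section4 (a joint): lid rim section, last going clockwise, grey dot, at the tin's -y side; 0 = open, 0.008 m = clicked shut, grows downward. Over-centre snap: resists with about 5 N at first, then less; past about 60% of its travel it snaps shut by itself, released before 40% it springs open. Slides straight down as one piece wherever it is pressed
- section1_top (a point): the dot (16 mm) in the middle of the top face of section1 (the section marked with the RED dot, at the tin's own -x side), 71 mm from the tin's axis; moves down 8 mm as it shuts; z axis up
- section2_top (a point): the dot (16 mm) in the middle of the top face of section2 (next clockwise (seen from above) after the red one, grey dot, at the tin's +y side), 71 mm from the tin's axis; moves down 8 mm as it shuts; z axis up
- section3_top (a point): the dot (16 mm) in the middle of the top face of section3 (opposite the red one, grey dot, at the tin's +x side), 71 mm from the tin's axis; moves down 8 mm as it shuts; z axis up
- section4_top (a point): the dot (16 mm) in the middle of the top face of section4 (last going clockwise, grey dot, at the tin's -y side), 71 mm from the tin's axis; moves down 8 mm as it shuts; z axis up
- dreidel: red wooden dreidel lying on its side, 28 mm square, 62 mm long, loose, near the tin; origin under the centre of the cube, x along its spindle
- lighter: green plastic lighter lying flat, 82 x 24 x 12 mm, loose, near the tin; origin about its centre on the underside, x along its length
- plate: white porcelain plate 190 mm across, 18 mm high, loose; origin at the centre of its underside
- menorah: nine-branched dark steel menorah, 235 mm wide along its x, 260 mm high, base 100 mm across, loose; origin at the centre of its underside
Not all that is in view belongs to the job. There is more than one size of the tin; the job needs the smallest.

How it is judged (in metres and radians):
On the way, in this order (a step that is already met when the one before it is completed fails the run):
1. the section with the red dot is clicked shut while the other three are still open (value of joint section1 above 0.0068 m and value of joint each of section2, section3, section4 below 0.002 m), for 0.1 s.
2. the next section clockwise is shut, the remaining two still open (value of joint each of section1, section2 above 0.0068 m and value of joint each of section3, section4 below 0.002 m), for 0.1 s.
3. the third section clockwise is shut, the last still open (value of joint each of section1, section2, section3 above 0.0068 m and value of joint section4 below 0.002 m), for 0.1 s.
4. the fourth section is shut (value of joint each of section1, section2, section3, section4 above 0.0068 m), for 0.1 s.
At the end, for the whole second after the job is handed in: All four rim sections are clicked shut (joint over 6.8 of 8 mm); the tin stands upright (within 0.05 rad), at rest, within 30 mm of where it began; dreidel, lighter, plate and menorah within 25 mm of where they began (all of step 4 and distance of tin from where it was at the start of the episode below 0.03 m and angle between tin's own z axis and vertical below 0.05 rad and linear speed of tin below 0.02 m/s and distance of each of dreidel, lighter, plate, menorah from where it was at the start of the episode below 0.025 m); the robot touches nothing.
It fails at once if the tin is lifted off the ledge (over 8 mm) (height (world z) of tin above 0.008 m).
It fails at once if the tin is tipped (over 0.15 rad) (angle between tin's own z axis and vertical above 0.15 rad).
It fails at once if the tin is shoved over 30 mm (distance of tin from where it was at the start of the episode above 0.03 m).
It fails at once if the dreidel, lighter, plate or menorah is disturbed (over 25 mm) (distance of any of dreidel, lighter, plate, menorah from where it was at the start of the episode above 0.025 m).
It also fails if it takes over 48 s, if anything falls off the work surface, if the arm or the gripper's body presses on something with over 40 N, if the wrist force passes 120 N, or if a joint passes its speed limit or range.

## Working session

There is one attempt and no reset: what is moved stays moved. The work goes in short steps, each a Python script; the robot and the scene stay as the last script left them, time stands still between calls to the robot, and variables do not carry over. Pictures are saved under pics/ and viewed, about 8 in all and at most 12, crops included, and the job is handed in when it is done.

```bash
mkdir -p pics; python3 - <<'E'
from station import robot, fingers, vision, workorder, recognise
import cv2,numpy as np
for c in ("scene","top"):
    im=vision.grab_frame(c); cv2.imwrite(f"pics/{c}0.png",cv2.resize(im[:,:,::-1],(800,600),interpolation=cv2.INTER_CUBIC))
    k=vision.calibration(c); print(c,np.round(k["mtx"],1).tolist(),np.round(k["extrinsics"],4).tolist(),[q for q in k if q not in("mtx","extrinsics")])
    for l in ("tin","section1_top","section2_top","section3_top","section4_top","dreidel","lighter","plate","menorah"):
        print(l,[(round(d["p"],2),np.round(d["rect"]).astype(int).tolist()) for d in recognise(l,c)][:5])
print(robot.current_time_s(),robot.current_eef_rot())
E
```

```text
scene [[373.4, 0.0, 258.8], [0.0, 373.4, 191.8], [0.0, 0.0, 1.0]] [[-0.77, 0.6377, -0.0184, 0.3905], [-0.4919, -0.5751, 0.6536, 0.1797], [0.4063, 0.5124, 0.7566, -1.3853], [0.0, 0.0, 0.0, 1.0]] []
tin [(0.98, [206, 173, 70, 72]), (0.92, [371, 210, 80, 81]), (0.88, [266, 230, 57, 69])]
section1_top [(0.9, [402, 209, 26, 43]), (0.88, [286, 227, 20, 34]), (0.78, [204, 143, 42, 13])]
section2_top [(0.97, [366, 220, 55, 28]), (0.94, [234, 158, 19, 30]), (0.87, [258, 237, 38, 18])]
section3_top [(0.9, [212, 183, 50, 19]), (0.64, [346, 190, 22, 36]), (0.62, [243, 217, 20, 33])]
section4_top [(0.72, [270, 204, 36, 17]), (0.67, [378, 178, 52, 20]), (0.59, [184, 169, 20, 41]), (0.28, [258, 239, 36, 21])]
dreidel [(0.68, [251, 280, 20, 14]), (0.35, [361, 323, 76, 76])]
lighter []
plate [(0.86, [360, 323, 79, 76])]
menorah [(0.85, [174, 113, 45, 69])]
top [[482.5, 0.0, 252.5], [0.0, 482.5, 187.3], [0.0, 0.0, 1.0]] [[0.0037, -0.9999, 0.0117, -0.0339], [0.9811, 0.0059, 0.1933, -0.4886], [-0.1934, 0.0108, 0.9811, -1.4687], [0.0, 0.0, 0.0, 1.0]] []
tin [(0.96, [162, 252, 79, 77]), (0.9, [304, 167, 73, 74]), (0.59, [215, 166, 55, 59])]
section1_top [(0.95, [327, 177, 21, 42]), (0.81, [198, 174, 17, 28]), (0.81, [136, 264, 26, 46]), (0.58, [225, 182, 31, 28])]
section2_top [(0.94, [295, 185, 43, 28]), (0.81, [149, 229, 43, 28]), (0.75, [205, 150, 28, 22])]
section3_top [(0.72, [185, 241, 23, 42]), (0.59, [285, 152, 26, 45]), (0.58, [231, 155, 27, 30])]
section4_top [(0.77, [228, 181, 30, 22]), (0.7, [316, 141, 44, 26]), (0.6, [174, 278, 46, 23])]
dreidel [(0.57, [190, 133, 19, 14])]
lighter [(0.62, [245, 199, 22, 16])]
plate [(0.73, [110, 176, 58, 58])]
menorah [(0.77, [409, 187, 86, 37]), (0.41, [227, 181, 34, 22])]
1.0 [ 1.79998579e+02 -4.17153837e-04  2.40585573e+01]
```

View pics/scene0.png

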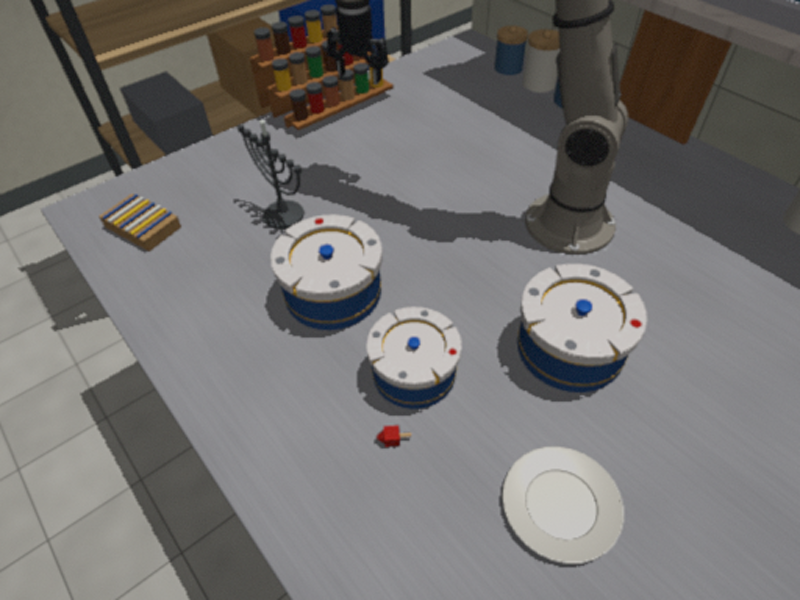

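View pics/top0.png

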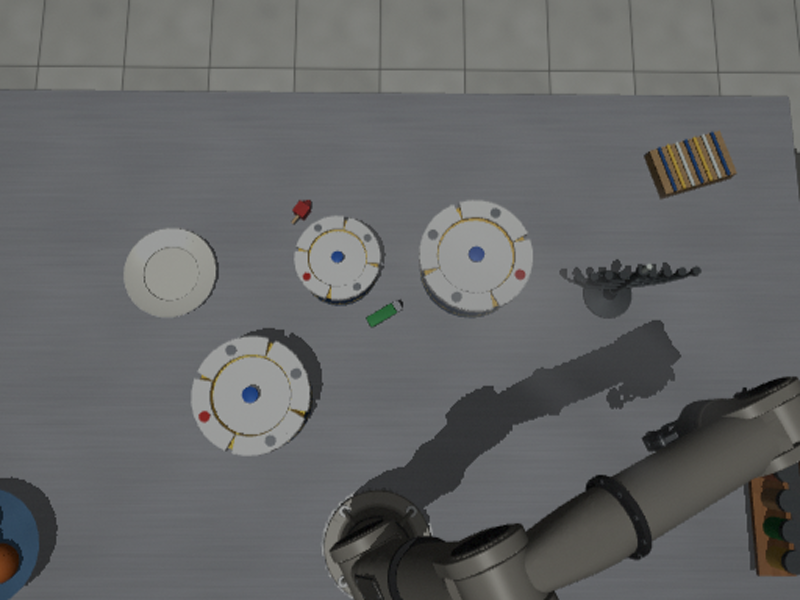

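```bash
cat > h.py <<'E'
from station import robot, fingers, vision, workorder, recognise
import cv2,numpy as np
def ray(c,uv,z):
    k=vision.calibration(c);E=k["extrinsics"];K=k["mtx"]
    d=np.linalg.inv(K)@[uv[0],uv[1],1.];d=E[:3,:3].T@(d*[1,-1,-1]);o=-E[:3,:3].T@E[:3,3]
    return o+d*(z-o[2])/d[2]
def blob(im,uv,kind,r=7):
    hsv=cv2.cvtColor(im,cv2.COLOR_RGB2HSV).astype(int);H,S,V=hsv[...,0],hsv[...,1],hsv[...,2]
    v,u=np.mgrid[:im.shape[0],:im.shape[1]];near=np.hypot(u-uv[0],v-uv[1])<r
    m=near&{"red":(S>120)&((H<12)|(H>168)),"blue":(S>110)&(H>95)&(H<130),"grey":(S<60)&(V<0.82*np.percentile(V[near],90))}[kind]
    n,l,s,c=cv2.connectedComponentsWithStats(m.astype(np.uint8));i=1+np.argmax(s[1:,4]);return c[i],s[i,4]
E
python3 - <<'E'
from h import *
P={"top":[(307,276),(318,228),(367,238),(357,287),(337,256)],"scene":[(453,351),(403,375),(376,335),(424,313),(413,342)]}
for c in P:
    im=vision.grab_frame(c);X=[]
    for i,p in enumerate(P[c]):
        uv,n=blob(im,np.array(p)/1.5625,["red","grey","grey","grey","blue"][i],6.5)
        w=ray(c,uv,0.096 if i<4 else 0.1);X.append(w);print(c,i+1,np.round(uv,1),n,np.round(w[:2],4))
    X=np.array(X);C=X[:4,:2].mean(0);d=X[:4,:2]-C
    print("centre",C,np.round(np.hypot(*d.T),4),np.round(np.degrees(np.arctan2(d[:,1],d[:,0])),1))
for n,uv in dict(big1=(476,254),big2=(251,394)).items(): print(n,ray("top",np.array(uv)/1.5625,.12))
for n,uv in dict(menorah=(607,297),dreidel=(302,211),lighter=(385,313)).items(): print(n,ray("top",np.array(uv)/1.5625,.02))
E
```

```text
top 1 [196.  176.5] 16 [0.5119 0.1416]
top 2 [203.  145.2] 19 [0.6111 0.1226]
top 3 [234.8 151.8] 20 [0.5909 0.0243]
top 4 [227.9 183.1] 22 [0.492 0.044]
top 5 [215.4 163.9] 42 [0.5509 0.083 ]
centre [0.55146997 0.08314954] [0.0706 0.0715 0.0708 0.0712] [ 124.1   33.5  -56.2 -146.7]
scene 1 [289.3 224.8] 12 [0.5125 0.1415]
scene 2 [257.1 239.6] 19 [0.6114 0.1215]
scene 3 [240.2 213.5] 18 [0.592  0.0223]
scene 4 [272.6 195.5] 21 [0.4783 0.0315]
scene 5 [264.4 219.1] 42 [0.5544 0.0843]
centre [0.54853864 0.0792064 ] [0.0719 0.0758 0.0716 0.0849] [ 120.1   33.9  -52.6 -145.9]
big1 [ 0.55190942 -0.18810634  0.12      ]
big2 [0.28084089 0.23574612 0.12      ]
menorah [ 0.48792382 -0.46821061  0.02      ]
dreidel [0.66724803 0.16243781 0.02      ]
lighter [ 0.45199689 -0.01244719  0.02      ]
```

```bash
cat >> h.py <<'E'
C=np.array([.5515,.083]);A=[124,33.7,-56.2,-146.5];Y=[-56.2,33.7,-56.2,33.7]
def press(i):
    a=np.radians(A[i]);xy=C+.071*np.array([np.cos(a),np.sin(a)]);o=[180,0,Y[i]]
    robot.move_to([*xy,.16],o)
    robot.line_to([*xy,.122],velocity=.08,f_stop=3)
    hit=robot.line_to([*xy,.100],velocity=.015,f_stop=2.5)
    z=robot.current_tool_pos()[2]
    f1=robot.current_contact_force()[2]
    hit2=robot.line_to([*xy,z-.0068],velocity=.015,f_stop=25)
    print(i+1,"contact",hit,round(z,4),round(f1,1),"end",hit2,np.round(robot.current_tool_pos(),4),np.round(robot.current_contact_force(),1))
    robot.line_to([*xy,.16],velocity=.15)
    print("t",robot.current_time_s())
E
python3 - <<'E'
from h import *
p=robot.current_tool_pos()
robot.line_to([p[0],p[1],.42],velocity=.25)
fingers.gripper_to(0.0)
robot.move_to([.50,.12,.40],[180,0,-56.2])
press(0)
p=robot.current_tool_pos();robot.line_to([.33,0,.3],velocity=.25)
im=vision.grab_frame("scene");cv2.imwrite("pics/s1.png",cv2.resize(im[150:290,180:370,::-1],(760,560),interpolation=cv2.INTER_CUBIC))
print(robot.current_time_s())
E
```

```text
1 contact True 0.1127 0.8 end False [0.5116 0.1418 0.1056] [0.4 0.3 2.1]
t 8.65
9.925
```

View pics/s1.png

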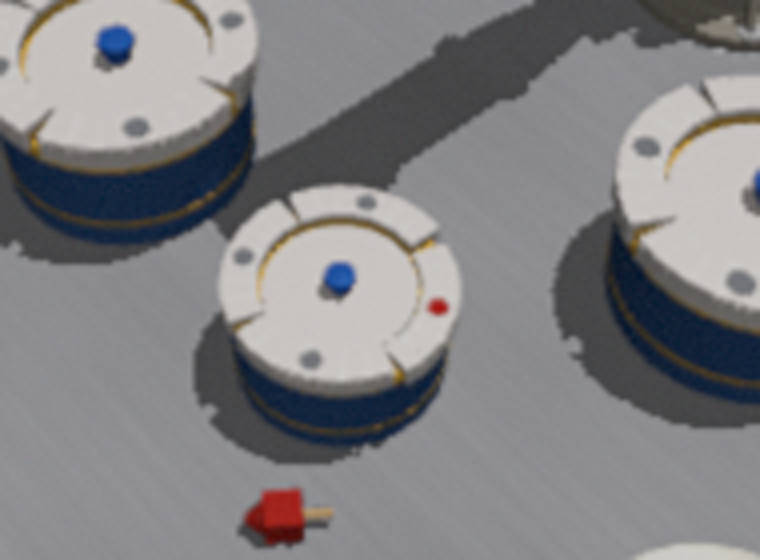

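The crop shows section 1 (red dot at 438,307) dropped below its neighbours, and the other three are still up. The tin hasn't moved. I'll do the other three the same way.

```bash
python3 - <<'E'
from h import *
robot.move_to([.56,.10,.25],[180,0,33.7])
for i in (1,2,3): press(i)
robot.line_to([.33,0,.3],velocity=.25)
out=[]
for c,(r,q) in {"scene":(150,180),"top":(100,140)}.items():
    im=vision.grab_frame(c);out.append(cv2.resize(im[r:r+140,q:q+130,::-1],(390,420),interpolation=cv2.INTER_CUBIC))
cv2.imwrite("pics/s2.png",np.hstack(out))
im=vision.grab_frame("top");P=[(307,276),(318,228),(367,238),(357,287)]
for i,p in enumerate(P):
    try:
        uv,n=blob(im,np.array(p)/1.5625,["red","grey","grey","grey"][i],6.5);print(i+1,np.round(uv,1),n)
    except Exception as e: print(e)
print(robot.current_time_s())
E
```

```text
2 contact True 0.1122 3.3 end False [0.611  0.1227 0.1056] [-0.5 -0.7  2.5]
t 14.0417
3 contact True 0.1127 1.9 end False [0.5909 0.024  0.1056] [0.2 0.2 5.7]
t 17.675
4 contact True 0.1124 4.4 end False [0.4924 0.0438 0.1055] [-0.1  0.9  2.2]
t 21.45
1 [196.1 176.9] 18
2 [203. 146.] 21
3 [236.8 151. ] 44
4 [228.3 186.1] 59
22.625
```

View pics/s2.png

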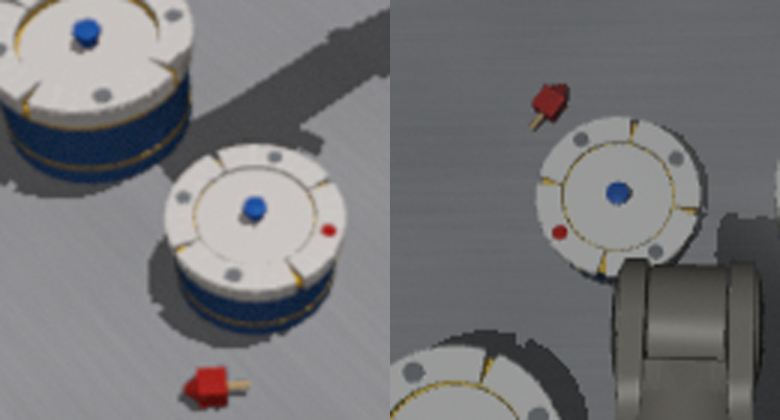

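All four sections now sit level, with no yellow showing under the rim (scene crop, red dot at 328,231). The tin and dreidel haven't moved and the arm is clear, so I'm handing in.

```bash
python3 - <<'E'
from h import *
print(robot.current_contact_force(),robot.current_dq()); workorder.close_job()
E
```

```text
[-0.15491659  0.38502019  0.02016954] [-0.047268   -0.12171375  0.1088656  -0.23013588 -0.04080279  0.23012205
 -0.01587735]
the job is handed in; nothing more can be done
```

I pressed the smallest tin's four lid sections shut from above, clockwise from the red dot, and handed the job in at about 22.6 s. No verdict was reported.

- **Right tin:** its dots measured 71 mm from the centre in the top picture, which matches the 170 mm tin.
- **Each press:** contact came at a TCP height of about 0.1125 m, the open lid height. I then pushed down 6.8 mm, past the snap point. The last force reading on each press was 2–6 N, and the 25 N stop never tripped.
- **After the first press:** the picture showed section 1 down and the other three still up. I took no pictures between presses 2, 3 and 4, so their order rests on the press readings.
- **Final pictures:** all four sections sit level. The tin stands upright, the red and first grey dots are within 1 pixel of where they began, and the dreidel looks unmoved.
- **Not confirmed:** the dot readings for sections 3 and 4 in the last top picture were unreliable, with shadow or the arm probably picked up, so I judged those by eye. I did not re-measure the lighter, plate or menorah; the arm kept well clear of them by plan.

The contact force was near zero at hand-in, so the robot was touching nothing.

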